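# Hold the reading lens in focus over the coin

## Robot

A 6-joint arm with a two-finger parallel gripper is mounted at the origin on the work surface. World frame = base frame: x ahead of the robot, y to its left, z up, the work surface at z = 0. Lengths are in m, angles in degrees, forces in N, time in s.
With the tool pointing down it reaches from about 0.375 to 0.975 m from the base axis. Payload 3.8 kg.
Tool frame: the origin (TCP) lies between the finger pads; the fingertips stand 8 mm ahead of it and the grasp point (between the pads) lies 11 mm behind it (ctrl.tips_ahead is the z of the fingertips in the tool frame, in m); z points along the fingers, y is the line along which they close (so a half turn about z gives the same grasp; the last joint's range is limited). The gripper opens to 85 mm and grips with 20 to 120 N. Pads are 22 mm wide; open, the fingers measure 114 mm over their backs; the gripper's body (76 mm by 85 mm) begins 54 mm behind the grasp point. The pads swing forward as they close: fully open they stand 13 mm farther back than shut.
Start: joints at [-2.114, 15.12, 91.902, -0, 72.978, -2.114], TCP at [0.675, -0, 0.239] pointing down, gripper open.
Joint ranges: [-150.88, 150.88], [-54.13, 125.18], [17.81, 147.31], [-75.09, 255.09], [0, 152.58], [-146.25, 146.25]. Speed limits (degrees/s): [147.25, 147.25, 180, 180, 180, 180].

## Interface

Orientations are given as [roll, pitch, yaw] about the fixed x, y, z axes, in that order (R = Rz(yaw) Ry(pitch) Rx(roll)).
In Python, from rig import monitor, vision, close_job, ctrl gives the robot as it stands. The module is installed in compiled form; this text tells all that it offers.
- The arm moves only by the tool step_arm, never from a script. Its argument "plan" is a list of rows, each a list of 7 numbers: the closure in counts, from 0 (fully open) to 255 (shut), then the shift along the tool's x, y, z in m, then the turn, a rotation vector about the tool's x, y, z in rad. In form: [[gripper, x, y, z, ax, ay, az], ...]. A call has 1 to 10 rows; each row shifts and turns the commanded pose from where the row before left it, along the tool's axes as they then stand; what a row does not reach is not made up. A row lasts 1/10 s, in which the tool goes at most 50 mm and 8.59 degrees, less where a joint would pass 70% of its speed; a pose out of reach is approached as far as the arm can. A call is refused whole if a number of a shift passes 0.05 or a number of a turn 0.15, either way. A call with a gripper value outside its range is refused whole. The fingers move at their own pace and stop on an object; "force" is the grip in N (left out, the last holds). Time passes only in rows, so rows that do not move let the fingers close. It gives the time, the measured TCP pose, the force, the opening and the grip force at its end, in the units of the state.
- monitor.state(): the state, without advancing time (a new reading comes with each control period).
- vision.get_image(name): name is "scene" or "side" or "wrist"; returns the picture (384x512x3 uint8, red, green, blue); there is no depth.
- vision.calibration(name): a dict with "vertical_fov" (degrees; the focal length in pixels is half the picture's height over the tangent of half this angle, whatever the lens; pixels are square), "cx", "cy" (the principal point, pixels), "k1" (the pictures are not rectified: a ray, as slopes to the right and down, at radius r is drawn at 1 + k1 r^2 times it, then the intrinsics apply), "xyz" and "orientation" of the camera in the world; the wrist camera has in their place "T_tool_cam" (4x4, takes a point from camera to tool coordinates, whose origin is the TCP and whose axes are the flange's). Camera axes: x right, y down, z forward; pixel columns grow to the right and rows downward; lengths in m; the calibration is good to about 2 mm. A picture is of the moment at which its call begins: read the wrist's pose just before it. calibration takes no time and is no camera call.
- close_job(): hands the job in; it is judged then, once.
Trained networks look in the newest picture that a camera, given by its name, has taken for a name from the list of things; names that differ only in an ending like _2 or _b are one class to them, and where a whole thing is asked for, a point or a joint stands for the part that bears it (a point fixed in the world has none). Each returns a list of dicts, best first, with "conf" (0 to 1); they miss things now and then, are a little off and sometimes report something else, mostly with a low value. They report only what shows in the picture. A call takes as long as a camera call. They do not tell look-alikes from the thing itself.
- vision.trace(camera, target): "region" (384x512 bool, what is visible of it) and "extent" ([left, top, right, bottom] in pixels, round what is visible of it).
The state is a dict: "t": time; "joints": joint angles; "dq": joint speeds; "joint_efforts": joint torques, N m; "tool_pos": TCP position; "tcp_rot": TCP orientation; "force": force on the tool from outside, world axes, zero at the start; "ft_torque": the same for the moment, N m; "finger_gap": finger opening in m; "grip_force": force on a finger pad.
Only numpy, scipy, OpenCV 4.12 (cv2) and the standard library are available. Lean on these libraries where they do the work, as an engineer would, in place of code of your own. Each camera call takes 0.05 s, during which the arm holds its last target. There are 200 camera calls.

## Task

The examination desk has a coin clamped on a grey carrier in a slide guide: first push the carrier along the guide until you feel it come fully home against the steel stop, and leave it there. Then pick the reading lens up from its wooden rest by the handle and hold it level and still, centred over the coin, with the glass at the height of the pointer on the focus post. Finish while still holding the lens there, touching nothing else with it; do not shift the pointer or disturb the other exhibits on the desk.

Things in the scene. Friction and masses are not known exactly. Their poses are not given: they have to be found in the camera images.
- guide: Aluminium slide guide fixed to the table, 80 x 300 mm, origin under its centre on the table. Its channel runs along its own y axis; channel floor 8 mm above the table, 59 mm wide between two side rails 8 mm wide that rise 7 mm above the floor. Open at the -y end; the stop is towards +y.
- carrier: Grey carrier block, 56 mm (x) by 70 mm (y) by 24 mm tall, loose in the channel (1.5 mm play each side, about 0.15 to 0.3 kg), origin at the centre of its underside, axes as the guide's. It starts 50 to 170 mm short of the stop and slides along y with plain friction (about 1 to 4 N). Push it at its -y end face.
- coin (a point): Centre of the top of the brass coin (34 mm across, 3 mm thick) that is fixed on the carrier, 27 mm above the carrier's underside and over its centre. Two small steel clips beside it stand 1 mm higher.
- carrier_nose (a point): Centre of the carrier's +y end face, 35 mm from its centre; it meets the stop.
- stop: Dark steel stop block across the channel, fixed at a place that varies, 59 mm wide, 30 mm tall. Origin: middle of the flat face that looks to its own -y (towards the carrier), on the channel floor; axes as the guide's. Its foot, on the guide's +x side (70 mm from the channel's middle), carries the focus post: an upright rod 10 mm across, its top 223 mm above the table.
- focal_mark (a point): Tip of the steel pointer on the black collar of the focus post: it marks the focal height (100 to 150 mm above the table, varies). The pointer is 4 mm thick and level, 22 mm long, and points from the post to the stop's -y (alongside the guide, towards the carrier); its tip is 70 mm to +x and 21 mm to -y of the stop's origin. The collar (24 mm across, 14 mm tall) has its middle at the same height. The collar would slide on the rod if knocked.
- lens_rest: Wooden rest for the lens, fixed, 175 x 70 mm, base 8 mm thick, with two saddles whose tops are 34 mm above the table, one under the lens rim and one under the end of the handle. Between them the handle is free: a gap 102 mm long. Origin on the table, axes as those of the lens on it; the lens's origin starts 50 mm to its +x.
- lens: Reading lens, about 90 g: a steel rim 65 mm across and 12 mm thick with a glass of 58 mm, and a straight black handle along its own -x axis, 16 mm wide, 12 mm thick, reaching from 44 to 135 mm from the lens's middle. Origin on the optical axis at the underside; z is the optical axis, up as it lies. It lies level on the rest.
- lens_centre (a point): Middle of the glass, on the optical axis, 6 mm above the underside.
- lens_handle (a point): Place to grip, near the balance point: middle of the handle's thickness, 65 mm to the lens's -x; 16 mm wide across (along the lens's y). It lies 40 mm above the table on the rest.
- coin_stack: bystander: short stack of brass coins, 28 mm across, 20 mm tall; origin at its underside centre; leave it alone
- watch: bystander: steel wristwatch laid flat, 150 mm long, 9 mm tall; origin at its underside centre; leave it alone
- screwdriver: bystander: screwdriver lying on the table; origin at its underside (about its middle); leave it alone
- wrench: bystander: steel wrench lying on the table; origin at its underside (about its middle); leave it alone
- bangle: bystander: plain brass bangle lying flat, 66 mm across, 10 mm tall; origin at its underside centre; leave it alone
- jar: bystander: small closed jar, 48 mm across, 60 mm tall; origin at its underside centre; leave it alone
There are look-alikes about, which are no part of the job. What is shaped like the stop but green is not meant. There is more than one size of the carrier; the job needs the smaller.

How it is judged:
By the outcome, as a careful person would: the job done as asked, in the order asked, and still so for the second after the job is handed in, while the arm keeps its last pose, push and grip.
It also fails if it takes over 56 s, if anything falls off the work surface, if the arm or the gripper's body presses on something with over 40 N, if the wrist force passes 120 N, or if a joint passes its speed limit or range.

## Working session

There is one attempt and no reset: what is moved stays moved. The work goes in short steps, Python scripts to look and compute and a tool call to move; the robot and the scene stay as the last step left them, time stands still between calls to the robot, and variables do not carry over. Pictures are saved under pics/ and viewed, at most 10 in all, crops included, and the job is handed in when it is done.

Besides the shell and the picture viewer there is one more tool, called after "Call:" by a JSON object that holds its "name" and its "arguments". step_arm: Moves the arm, as the interface text tells. Its arguments: {"type":"object","properties":{"plan":{"type":"array"},"force":{"type":"number"}},"required":["plan"]}

```bash
mkdir -p pics
cat > h.py <<'E'
import numpy as np, cv2
from scipy.spatial.transform import Rotation as Ro
from rig import monitor, vision, ctrl
def cam(name, st=None):
    c=vision.calibration(name)
    f=192/np.tan(np.radians(c['vertical_fov'])/2)
    if name=='wrist':
        st=st or monitor.state()
        T=np.eye(4);T[:3,:3]=Ro.from_euler('xyz',st['tcp_rot'],degrees=True).as_matrix();T[:3,3]=st['tool_pos']
        M=T@np.array(c['T_tool_cam']); R,p=M[:3,:3],M[:3,3]
    else:
        R=Ro.from_euler('xyz',c['orientation'],degrees=True).as_matrix();p=np.array(c['xyz'])
    return dict(f=f,cx=c['cx'],cy=c['cy'],k1=c['k1'],R=R,p=p)
def ray(c,uv):
    d=(np.array(uv,float)-[c['cx'],c['cy']])/c['f']; s=d.copy()
    for _ in range(20): s=d/(1+c['k1']*(s@s))
    return c['R']@np.array([s[0],s[1],1])
def onz(c,uv,z):
    r=ray(c,uv); return c['p']+r*(z-c['p'][2])/r[2]
def proj(c,P):
    q=c['R'].T@(np.array(P)-c['p']); s=q[:2]/q[2]; s=s*(1+c['k1']*(s@s))
    return s*c['f']+[c['cx'],c['cy']]
def tri(c1,u1,c2,u2):
    a,b=ray(c1,u1),ray(c2,u2); A=np.stack([a,-b],1); t=np.linalg.lstsq(A,c2['p']-c1['p'],rcond=None)[0]
    P,Q=c1['p']+a*t[0],c2['p']+b*t[1]; return (P+Q)/2,np.linalg.norm(P-Q)
E
python3 - <<'E'
from h import *
print(monitor.state())
ims={}
for n in ['scene','side','wrist']:
    im=vision.get_image(n); cv2.imwrite(f'pics/{n}0.png',im[:,:,::-1]); c=cam(n); print(n,c['p'],c['R'][:,2],c['f'],vision.calibration(n))
    for t in ['guide','carrier','coin','stop','focal_mark','lens_rest','lens','lens_handle']:
        for d in vision.trace(n,t)[:3]:
            ys,xs=np.nonzero(d['region']); print(n,t,round(d['conf'],2),d['extent'],xs.mean().round(1),ys.mean().round(1))
E
```

```text
{'t': 0.0, 'joints': array([-2.11265278e+00,  1.51707846e+01,  9.19817610e+01,  1.08568829e-04,
        7.29778905e+01, -2.11393785e+00]), 'dq': array([ 0.08165071, -0.09057253, -0.04410328, -0.02970564, -0.01002323,
        0.00779367]), 'joint_efforts': array([ 6.10465631e-04, -5.15121067e+01, -3.67308676e+01, -4.07824507e-05,
        1.31324201e-02,  1.46811578e-05]), 'tool_pos': array([6.74279711e-01, 4.37334925e-05, 2.37938114e-01]), 'tcp_rot': array([-1.79869657e+02, -4.91503495e-03,  9.00012476e+01]), 'force': array([ 0.25168344, -0.68276901,  0.54196548]), 'ft_torque': array([ 0.00746351, -0.01099476, -0.0293736 ]), 'grip_force': 0.0, 'finger_gap': 0.08555694009545148}
scene [ 1.10455356 -0.57408856  0.80572197] [-0.53622294  0.51635774 -0.66771225] 361.13325136935646 {'vertical_fov': 55.995558090833, 'cx': 254.51211763693766, 'cy': 194.1717051713482, 'k1': -0.030908863861635428, 'xyz': array([ 1.10455356, -0.57408856,  0.80572197]), 'orientation': array([-131.89736066,   -0.91962321,   46.9061683 ])}
scene guide 0.82 [261.2, 168.9, 328.3, 230.3] 295.6 202.0
scene guide 0.69 
[... 2129 characters left out ...]
8834835e-05],
       [-1.00142250e-04, -2.91033977e-01,  9.56712713e-01,
        -1.34601441e-01],
       [ 0.00000000e+00,  0.00000000e+00,  0.00000000e+00,
         1.00000000e+00]])}
wrist guide 0.98 [97.4, 1.5, 221.6, 179.1] 158.4 65.2
wrist carrier 0.93 [250.6, 55.9, 361.5, 171.4] 304.6 116.0
wrist carrier 0.89 [134.9, 86.9, 208.3, 166.0] 171.4 126.1
wrist coin 0.9 [135.2, 91.8, 205.0, 162.8] 171.2 126.6
wrist coin 0.87 [249.1, 57.8, 362.0, 171.0] 304.5 116.6
wrist stop 0.53 [0.0, 99.1, 14.2, 134.7] 4.8 120.6
wrist lens_rest 0.55 [156.8, 279.6, 194.6, 331.4] 172.9 303.5
wrist lens 0.97 [70.0, 304.7, 178.3, 384.0] 158.0 327.8
wrist lens_handle 0.87 [65.3, 304.3, 177.9, 382.0] 155.7 328.8
```

Run:
```python
import cv2
for n,(x0,y0,x1,y1) in {'scene':(140,100,390,290),'side':(150,100,420,350)}.items():
    im=cv2.imread(f'pics/{n}0.png')[y0:y1,x0:x1]; s=min(800/im.shape[1],600/im.shape[0])
    cv2.imwrite(f'pics/{n}0c.png',cv2.resize(im,None,fx=s,fy=s,interpolation=cv2.INTER_CUBIC)); print(n,s)
```

```text
scene 3.1578947368421053
side 2.4
```

View pics/scene0c.png

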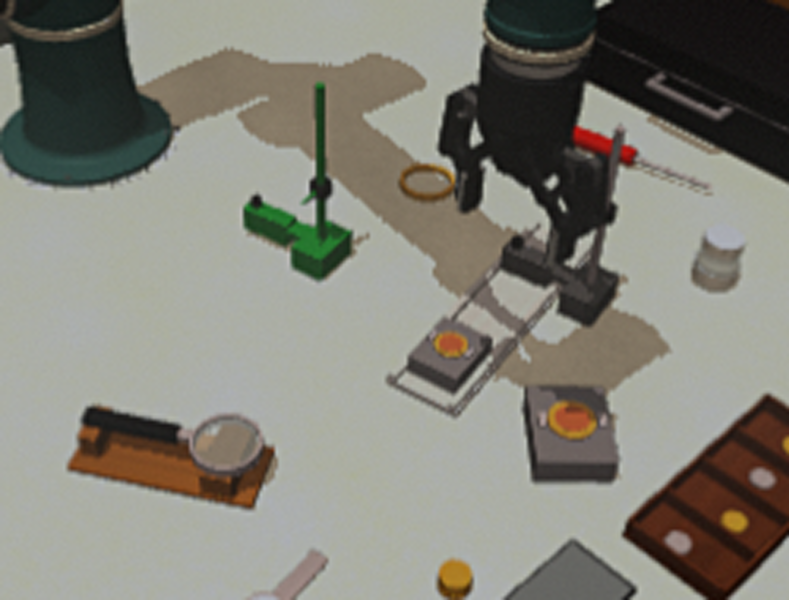

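View pics/side0c.png

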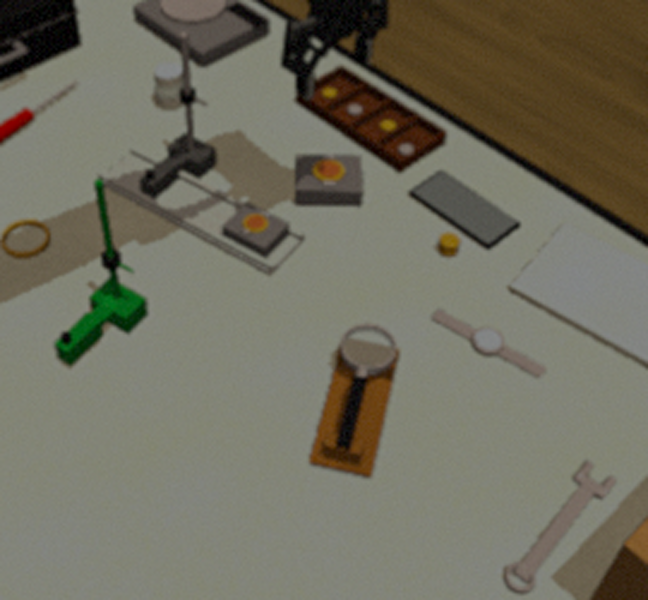

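View pics/wrist0.png

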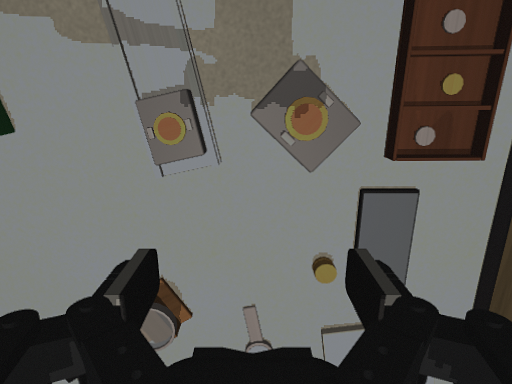

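Run:
```python
from h import *
st=monitor.state()
S,D,W=cam('scene'),cam('side'),cam('wrist',st)
sc=lambda x,y:(140+x/3.158,100+y/3.158); sd=lambda x,y:(150+x/2.4,100+y/2.4)
print('coin',onz(W,(170,128),.035),onz(S,sc(451,344),.035),onz(D,sd(256,223),.035),tri(S,sc(451,344),D,sd(256,223)))
for n,u,z in [('railL',(103,10),.015),('railL',(136,98),.015),('railR',(180,5),.015),('railR',(219,163),.015),('end',(162,175),.008),('end',(219,163),.012)]: print(n,onz(W,u,z))
print('lens',onz(S,sc(227,443),.046),onz(D,sd(367,350),.046),onz(W,(157,328),.046))
print('hend',onz(S,sc(90,412),.04),onz(D,sd(344,447),.046))
print('hneck',onz(S,sc(185,435),.04),onz(D,sd(361,377),.046))
print('tip D at z .1,.15',onz(D,sd(205,103),.1),onz(D,sd(205,103),.15))
print('posttop',onz(D,sd(186,37),.223),onz(S,sc(619,128),.223),tri(S,sc(619,128),D,sd(186,37)))
print('stop knob etc',onz(D,sd(150,190),.01))
print('bigcarrier',onz(W,(306,118),.04),'green',onz(S,sc(320,85),.22), onz(D,sd(99,182),.22),'bangle',onz(S,sc(428,183),.01))
print('coinstack',onz(S,sc(456,575),.02),'watch',onz(D,sd(488,341),.01),'jar',onz(S,sc(725,240),.06))
```

```text
coin [0.58938967 0.04228944 0.035     ] [0.59314042 0.04005063 0.035     ] [0.587078   0.03812603 0.035     ] (array([0.59042584, 0.04261482, 0.03042757]), np.float64(0.0016889889425969408))
railL [0.52761229 0.15456366 0.015     ]
railL [0.55048555 0.07187563 0.015     ]
railR [0.60383845 0.15961282 0.015     ]
railR [0.63723636 0.0011117  0.015     ]
end [ 0.56900076 -0.01473226  0.008     ]
end [6.36921123e-01 4.96817079e-04 1.20000000e-02]
lens [ 0.55459302 -0.20362859  0.046     ] [ 0.54017732 -0.20712842  0.046     ] [ 0.55861565 -0.19813023  0.046     ]
hend [ 0.43849091 -0.2694054   0.04      ] [ 0.43075752 -0.28016052  0.046     ]
hneck [ 0.51800229 -0.22242953  0.04      ] [ 0.50821295 -0.22894841  0.046     ]
tip D at z .1,.15 [0.64586281 0.21162853 0.1       ] [0.60702506 0.16052976 0.15      ]
posttop [0.61804079 0.2079623  0.223     ] [0.62479434 0.21383828 0.223     ] (array([0.62284685, 0.21562183, 0.21920013]), np.float64(0.003997052372800985))
stop knob etc [0.5357079  0.20288516 0.01      ]
bigcarrier [0.73010651 0.05281261 0.04      ] green [0.38157783 0.05983004 0.22      ] [0.38039039 0.05824462 0.22      ] bangle [0.37050293 0.23732895 0.01      ]
coinstack [ 0.77221521 -0.14065275  0.02      ] watch [ 0.68034542 -0.27718186  0.01      ] jar [0.69542564 0.34742938 0.06      ]
```

Call:
{"name": "step_arm", "arguments": {"plan": [[0,0.03,-0.02,-0.015,0,0,0],[0,0.03,-0.02,-0.015,0,0,0],[0,0.03,-0.02,-0.015,0,0,0],[0,0.02,-0.02,-0.015,0,0,0],[0,0,0,0,0,0,-0.109],[0,0,0,0,0,0,-0.109],[0,0,0,0,0,0,0],[0,0,0,0,0,0,0]]}}

```text
t: 2.15
tool_pos: [0.5949, 0.11, 0.2992]
tcp_rot: [-180.0, 0.0, 102.3]
force: [-0.1, 1.1, -0.5]
finger_gap: 0.0852
grip_force: 0.0
```

```bash
cat > snap.py <<'E'
import sys,json
from h import *
def snap(tag,names,cams=('wrist',)):
    for n in cams:
        st=monitor.state()
        im=vision.get_image(n); cv2.imwrite(f'pics/{n}{tag}.png',im[:,:,::-1])
        if n=='wrist': json.dump({k:np.array(v).tolist() for k,v in st.items()},open(f'pics/{tag}.json','w')); print(st['t'],st['tool_pos'],st['tcp_rot'])
        for t in names:
            for d in vision.trace(n,t)[:2]:
                ys,xs=np.nonzero(d['region']); print(n,t,round(d['conf'],2),d['extent'],xs.mean().round(1),ys.mean().round(1))
if __name__=='__main__': snap(sys.argv[1],sys.argv[2].split(',') if len(sys.argv)>2 and sys.argv[2] else [],sys.argv[3].split(',') if len(sys.argv)>3 else ('wrist',))
E
python3 snap.py 1 focal_mark,stop,coin
python3 -c "
import cv2;cv2.imwrite('pics/w1b.png',cv2.resize(cv2.imread('pics/wrist1.png'),(800,600),interpolation=cv2.INTER_CUBIC))"
```

```text
2.15 [0.59493663 0.10996977 0.29921483] [-1.79993333e+02  6.60443471e-04  1.02343883e+02]
wrist focal_mark 0.78 [288.1, 52.7, 318.3, 102.1] 303.8 72.2
wrist focal_mark 0.6 [28.6, 159.8, 57.3, 201.5] 45.2 173.3
wrist stop 0.94 [0.0, 131.1, 109.9, 202.3] 56.5 162.5
wrist stop 0.56 [205.9, 44.3, 339.1, 105.5] 278.8 71.1
wrist coin 0.82 [216.6, 177.6, 259.9, 226.4] 235.8 201.9
wrist coin 0.71 [295.6, 173.1, 382.6, 256.1] 338.8 215.0
```

View pics/w1b.png

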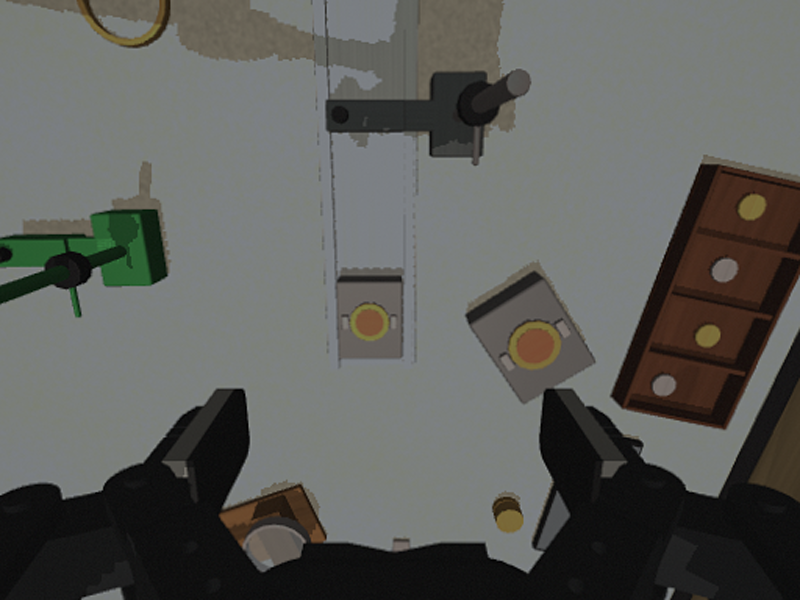

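Run:
```python
from h import *; import json
W=cam('wrist',json.load(open('pics/1.json'))); S,D=cam('scene'),cam('side')
s=lambda x,y:(x/1.5625,y/1.5625)
P=lambda n,x,y,z:print(n,onz(W,s(x,y),z).round(4))
P('coin',369,322,.035)
for n,x,y in [('Lin',330,160),('Lin',338,360),('Lout',320,160),('Lout',329,365),('Rin',406,165),('Rin',404,355),('Rout',417,165),('Rout',416,362)]: P(n,x,y,.015)
P('carr front L',339,281,.032);P('carr front R',403,281,.032);P('carr back L',338,360,.032);P('carr back R',403,357,.032)
P('stopface L top',328,132,.038);P('stopface R',430,130,.038);P('stopface R bottom z.008',430,131,.008)
P('post top',518,82,.223)
sd=lambda x,y:(150+x/2.4,100+y/2.4)
print('tip tri',tri(W,s(476,164),D,sd(205,103)));print('collar',tri(W,s(477,104),D,sd(187,97)))
for z in (.1,.125,.15): print(z,onz(W,s(476,164),z))
print('posttri',tri(W,s(518,82),D,sd(186,37)))
```

```text
coin [0.5885 0.0419 0.035 ]
Lin [0.5306 0.1639 0.015 ]
Lin [ 0.5686 -0.0072  0.015 ]
Lout [0.5227 0.1622 0.015 ]
Lout [ 0.5615 -0.0138  0.015 ]
Rin [0.5914 0.1733 0.015 ]
Rin [0.6264 0.0105 0.015 ]
Rout [0.6001 0.1752 0.015 ]
Rout [0.6386 0.0061 0.015 ]
carr front L [0.5569 0.0709 0.032 ]
carr front R [0.609  0.0823 0.032 ]
carr back L [0.5691 0.0006 0.032 ]
carr back R [0.624  0.0154 0.032 ]
stopface L top [0.5283 0.1845 0.038 ]
stopface R [0.6027 0.2022 0.038 ]
stopface R bottom z.008 [0.6047 0.2029 0.008 ]
post top [0.6209 0.2174 0.223 ]
tip tri (array([0.62780243, 0.18585241, 0.12476423]), np.float64(0.0024728292207876527))
collar (array([0.6211438 , 0.21818676, 0.11933429]), np.float64(0.0006638694786772465))
0.1 [0.63287182 0.18540254 0.1       ]
0.125 [0.62883864 0.1852163  0.125     ]
0.15 [0.62480546 0.18503007 0.15      ]
posttri (array([0.62360065, 0.21791422, 0.21521077]), np.float64(0.0027667922271238095))
```

Call:
{"name": "step_arm", "arguments": {"plan": [[255,-0.045,-0.007,0.02,0,0,0],[255,-0.045,-0.007,0.03,0,0,0],[255,-0.046,-0.007,0.035,0,0,0],[255,0,0,0.04,0,0,0],[255,0,0,0.04,0,0,0],[255,0,0,0.04,0,0,0],[255,0,0,0.035,0,0,0],[255,0,0,0.02,0,0,0],[255,0,0,0,0,0,0],[255,0,0,0,0,0,0]]}}

```text
t: 3.35
tool_pos: [0.6033, -0.0172, 0.0467]
tcp_rot: [-180.0, -0.0, 102.5]
force: [0.2, -0.3, 0.7]
finger_gap: 0.0001
grip_force: 0.0
```

```bash
python3 snap.py 2 carrier,coin,guide
python3 -c "
import cv2;cv2.imwrite('pics/w2b.png',cv2.resize(cv2.imread('pics/wrist2.png'),(800,600),interpolation=cv2.INTER_CUBIC))"
```

```text
3.35 [ 0.60330213 -0.01715254  0.04669069] [-1.79964530e+02 -1.10607822e-02  1.02453436e+02]
wrist carrier 0.67 [182.5, 43.2, 315.8, 200.2] 247.7 119.7
wrist carrier 0.6 [403.8, 58.9, 511.4, 277.3] 473.6 164.3
wrist coin 0.8 [405.3, 61.9, 512.0, 280.7] 473.7 164.1
wrist coin 0.55 [182.8, 45.8, 313.4, 196.8] 247.7 119.5
wrist guide 0.91 [163.2, 0.8, 331.9, 220.3] 249.0 83.0
```

View pics/w2b.png

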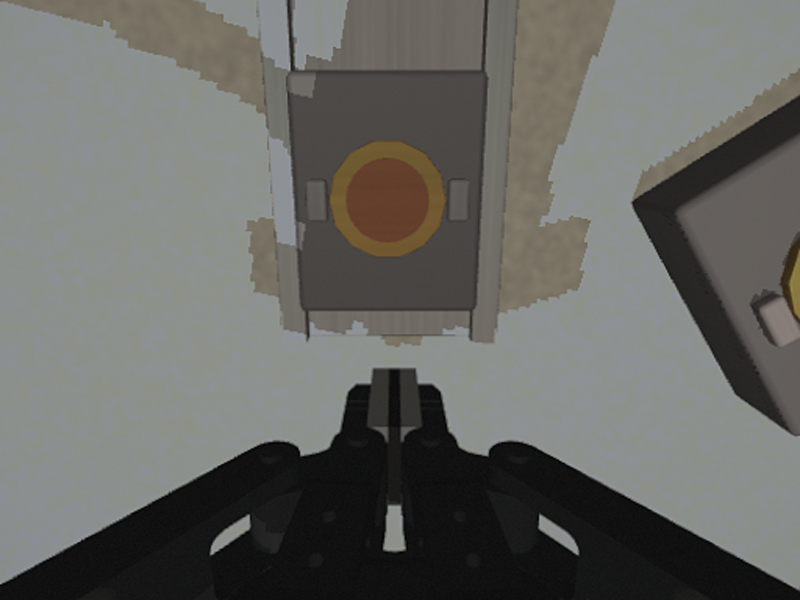

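Run:
```python
from h import *; import json
st=json.load(open('pics/2.json')); W=cam('wrist',st)
R=Ro.from_euler('z',12.4,degrees=True).as_matrix()
for n,x,y,z in [('coin',388,199,.035),('backL',302,309,.032),('backR',476,309,.032),('frontL',290,72,.032),('frontR',487,72,.032),('chanL',309,338,.008),('chanR',470,336,.008)]:
    p=onz(W,(x/1.5625,y/1.5625),z); print(n,p.round(4),(R.T@(p-np.array(st['tool_pos']))).round(4))
```

```text
coin [0.5886 0.0421 0.035 ] [-0.0016  0.061  -0.0117]
backL [0.5694 0.0027 0.032 ] [-0.0288  0.0266 -0.0147]
backR [0.6229 0.0145 0.032 ] [ 0.0259  0.0267 -0.0147]
frontL [0.5553 0.0692 0.032 ] [-0.0284  0.0947 -0.0147]
frontR [0.6078 0.0808 0.032 ] [ 0.0255  0.0947 -0.0147]
chanL [ 0.5709 -0.0165  0.008 ] [-0.0315  0.0076 -0.0387]
chanR [ 0.6292 -0.0028  0.008 ] [ 0.0284  0.0084 -0.0387]
```

Call:
{"name": "step_arm", "arguments": {"plan": [[255,0,-0.0015,0.011,0,0,0],[255,0,0,0.011,0,0,0],[255,0.005,0,0,0,0,0],[255,0.005,0,0,0,0,0],[255,0,0,0,0,0,0],[255,0,0,0,0,0,0]]}}

```text
t: 4.15
tool_pos: [0.5998, -0.0072, 0.025]
tcp_rot: [180.0, 0.0, 102.5]
force: [0.3, -0.1, -0.1]
finger_gap: 0.0001
grip_force: 0.0
```

Call:
{"name": "step_arm", "arguments": {"plan": [[255,0.005,0,0,0,0,0],[255,0.01,0,0,0,0,0],[255,0.01,0,0,0,0,0],[255,0.01,0,0,0,0,0],[255,0.01,0,0,0,0,0],[255,0.01,0,0,0,0,0],[255,0.01,0,0,0,0,0],[255,0.01,0,0,0,0,0]]}}

```text
t: 4.95
tool_pos: [0.5831, 0.0666, 0.0247]
tcp_rot: [-180.0, 0.0, 102.5]
force: [-0.2, -2.1, 1.5]
finger_gap: 0.0002
grip_force: 1.0
```

Call:
{"name": "step_arm", "arguments": {"plan": [[255,0.008,0,0,0,0,0],[255,0.008,0,0,0,0,0],[255,0.007,0,0,0,0,0],[255,0.005,0,0,0,0,0],[255,0.003,0,0,0,0,0],[255,0,0,0,0,0,0],[255,0,0,0,0,0,0]]}}

```text
t: 5.65
tool_pos: [0.5763, 0.0961, 0.0244]
tcp_rot: [-180.0, -0.0, 102.5]
force: [-0.5, -0.4, 0.3]
finger_gap: -0.0
grip_force: 0.0
```

Call:
{"name": "step_arm", "arguments": {"plan": [[255,0.002,0,0,0,0,0],[255,0.002,0,0,0,0,0],[255,0.002,0,0,0,0,0]]}}

```text
t: 5.95
tool_pos: [0.5752, 0.1017, 0.0245]
tcp_rot: [-180.0, 0.0, 102.5]
force: [0.1, -0.8, -0.2]
finger_gap: 0.0002
grip_force: 0.5
```

Call:
{"name": "step_arm", "arguments": {"plan": [[255,0.002,0,0,0,0,0],[255,0.002,0,0,0,0,0],[255,0.002,0,0,0,0,0]]}}

```text
t: 6.25
tool_pos: [0.574, 0.1078, 0.0247]
tcp_rot: [-180.0, -0.0, 102.5]
force: [0.1, -0.6, -0.7]
finger_gap: 0.0003
grip_force: 0.5
```

Call:
{"name": "step_arm", "arguments": {"plan": [[255,0.0015,0,0,0,0,0],[255,0.0015,0,0,0,0,0]]}}

```text
t: 6.45
tool_pos: [0.5734, 0.1107, 0.0247]
tcp_rot: [-180.0, 0.0, 102.5]
force: [0.1, -0.6, -0.9]
finger_gap: 0.0002
grip_force: 0.4
```

Call:
{"name": "step_arm", "arguments": {"plan": [[255,0.0015,0,0,0,0,0],[255,0.0015,0,0,0,0,0]]}}

```text
t: 6.65
tool_pos: [0.5731, 0.1123, 0.0248]
tcp_rot: [180.0, 0.1, 102.6]
force: [1.5, -11.1, -1.4]
finger_gap: -0.0004
grip_force: 5.4
```

Call:
{"name": "step_arm", "arguments": {"plan": [[255,0.001,0,0,0,0,0],[255,0,0,0,0,0,0],[255,0,0,0,0,0,0]]}}

```text
t: 6.95
tool_pos: [0.5731, 0.1122, 0.0248]
tcp_rot: [180.0, 0.2, 102.6]
force: [2.8, -9.7, -1.1]
finger_gap: -0.0001
grip_force: 4.9
```

Call:
{"name": "step_arm", "arguments": {"plan": [[255,-0.006,0,0,0,0,0],[255,-0.015,0,0,0,0,0],[255,-0.02,0,0,0,0,0],[255,-0.005,0,-0.03,0,0,0],[255,0,0,-0.04,0,0,0],[255,0,0,-0.04,0,0,0],[255,0,0,0,0,0,0],[255,0,0,0,0,0,0]]}}

```text
t: 7.75
tool_pos: [0.5839, 0.0692, 0.1366]
tcp_rot: [179.8, 0.0, 102.5]
force: [-0.2, 0.6, -1.0]
finger_gap: -0.0004
grip_force: 0.0
```

```bash
python3 snap.py 3 coin,focal_mark,stop
python3 -c "
import cv2;cv2.imwrite('pics/w3b.png',cv2.resize(cv2.imread('pics/wrist3.png'),(800,600),interpolation=cv2.INTER_CUBIC))"
```

```text
7.75 [0.58386819 0.0692288  0.13659456] [1.79784340e+02 1.55110095e-02 1.02467634e+02]
wrist coin 0.96 [207.0, 16.3, 292.2, 123.6] 248.8 68.2
wrist coin 0.83 [343.6, 174.7, 484.4, 310.0] 415.1 241.7
wrist focal_mark 0.61 [413.4, 1.7, 426.2, 21.1] 419.7 10.3
wrist stop 0.83 [198.5, 0.4, 428.2, 52.9] 321.8 18.6
wrist stop 0.51 [206.0, 11.8, 290.7, 122.9] 248.7 68.3
```

View pics/w3b.png

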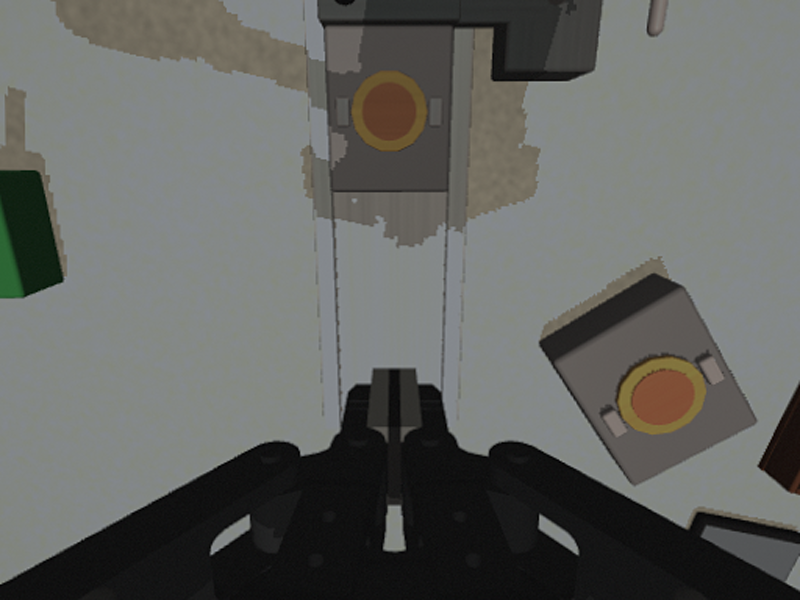

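Run:
```python
from h import *; import json
W1=cam('wrist',json.load(open('pics/1.json')));W3=cam('wrist',json.load(open('pics/3.json'))); D=cam('side')
s=lambda x,y:(x/1.5625,y/1.5625)
print('coin',onz(W3,s(390,111),.035))
print('tip13',tri(W1,s(476,164),W3,s(654,36)))
print('tip3D',tri(W3,s(654,36),D,(150+205/2.4,100+103/2.4)))
# constraint: tip = coin + 70x + 14y
c=onz(W3,s(390,111),.035)
y=np.array([-np.sin(np.radians(12.4)),np.cos(np.radians(12.4))]); x=np.array([y[1],-y[0]])
t=c[:2]+.07*x+.014*y; print('tip pred',t)
for z in (.11,.12,.13): print(z,proj(W1,[*t,z])*1.5625,proj(W3,[*t,z])*1.5625,(proj(D,[*t,z])-[150,100])*2.4)
print(W1['p'],W3['p'])
```

```text
coin [0.56313989 0.15761971 0.035     ]
tip13 (array([0.62956179, 0.18511224, 0.12143203]), np.float64(0.00039109871961650494))
tip3D (array([0.62620773, 0.1838363 , 0.12697834]), np.float64(0.002455858122699156))
tip pred [0.62850066 0.1863246 ]
0.11 [472.14825185 161.406766  ] [631.68248855  38.67425784] [206.51877677 111.091754  ]
0.12 [474.6360267  161.78487465] [648.91493179  30.65101464] [206.22532893 105.23567731]
0.13 [477.2867141  162.18749574] [668.83774743  21.36128433] [205.92904946  99.3170061 ]
[0.57901879 0.1829159  0.4338153 ] [0.56727531 0.14206168 0.27117483]
```

Call:
{"name": "step_arm", "arguments": {"plan": [[0,-0.04,-0.021,-0.01,0,0,0],[0,-0.04,-0.021,-0.01,0,0,0],[0,-0.04,-0.021,-0.01,0,0,0],[0,-0.04,-0.021,-0.01,0,0,0],[0,-0.04,-0.021,-0.01,0,0,0],[0,-0.04,-0.021,-0.01,0,0,0],[0,-0.039,-0.022,-0.01,0,0,0]]}}

```text
t: 8.65
tool_pos: [0.4969, -0.2361, 0.2035]
tcp_rot: [-179.9, -0.1, 102.5]
force: [0.7, -0.4, 0.1]
finger_gap: 0.0854
grip_force: 0.0
```

Call:
{"name": "step_arm", "arguments": {"plan": [[0,0,0,0,0,0,0.139],[0,0,0,0,0,0,0.139],[0,0,0,0,0,0,0.139],[0,0,0,0,0,0,0.139],[0,0,0,0,0,0,0.139],[0,0,0,0,0,0,0.139],[0,0,0,0,0,0,0.139],[0,0,0,0,0,0,0.139],[0,0,0,0,0,0,0.139],[0,0,0,0,0,0,0]]}}

```text
t: 9.65
tool_pos: [0.4976, -0.2344, 0.203]
tcp_rot: [-179.8, 0.1, 30.8]
force: [-0.3, -0.1, -0.4]
finger_gap: 0.0855
grip_force: 0.0
```

```bash
python3 snap.py 4 lens,lens_rest
python3 -c "
import cv2;cv2.imwrite('pics/w4b.png',cv2.resize(cv2.imread('pics/wrist4.png'),(800,600),interpolation=cv2.INTER_CUBIC))"
```

```text
9.65 [ 0.49756931 -0.23437623  0.20299116] [-1.79849337e+02  8.88011271e-02  3.08016157e+01]
wrist lens 0.74 [215.9, 75.3, 285.9, 247.7] 250.3 134.7
wrist lens_rest 0.71 [213.1, 74.1, 286.3, 241.7] 253.1 180.0
```

View pics/w4b.png

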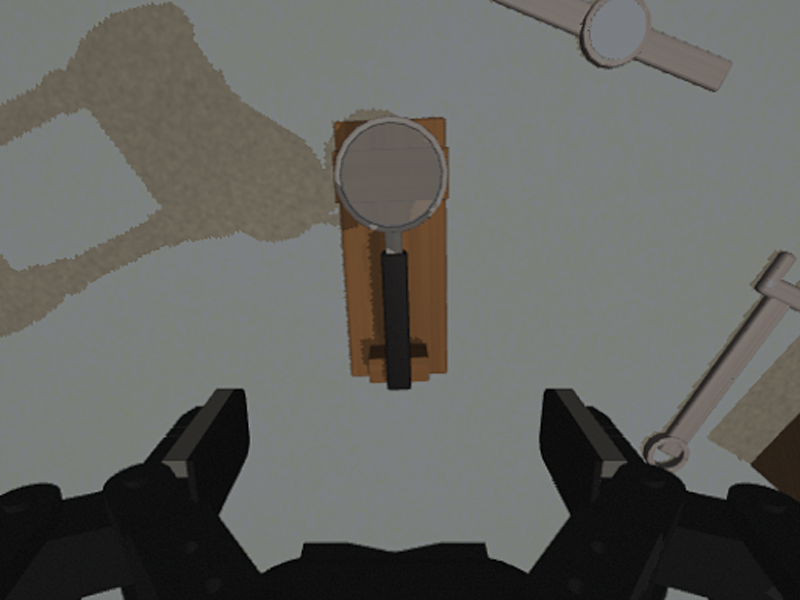

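Run:
```python
from h import *; import json
st=json.load(open('pics/4.json'));W=cam('wrist',st)
s=lambda x,y:(x/1.5625,y/1.5625)
RT=Ro.from_euler('xyz',st['tcp_rot'],degrees=True).as_matrix()
P={}
for n,x,y,z in [('lens',391,173.5,.046),('L',336,173,.046),('R',446,173,.046),('neck',394.5,252,.046),('hend',398.5,388,.046),('hmid',397,320,.046)]:
    p=P[n]=onz(W,s(x,y),z); print(n,p.round(4),(RT.T@(p-np.array(st['tool_pos']))).round(4))
for n in('hend','neck'):
    d=P['lens']-P[n]; print(n,np.linalg.norm(d),np.degrees(np.arctan2(d[1],d[0])))
d=P['lens']-P['hend'];u=d/np.linalg.norm(d);g=P['lens']-.065*u;g[2]=.04
print('grip',g,RT.T@(g-np.array(st['tool_pos'])))
```

```text
lens [ 0.5489 -0.2011  0.046 ] [ 0.0614 -0.0019  0.1569]
L [ 0.5332 -0.1742  0.046 ] [ 0.0616 -0.0331  0.157 ]
R [ 0.5651 -0.2277  0.046 ] [0.0616 0.0292 0.1568]
neck [ 0.5112 -0.2259  0.046 ] [1.63e-02 1.00e-04 1.57e-01]
hend [ 0.4358 -0.2738  0.046 ] [-0.073   0.0027  0.1571]
hmid [ 0.4752 -0.2491  0.046 ] [-0.0265  0.0016  0.157 ]
hend 0.13446354722775344 32.75918276111535
neck 0.04517071385463348 33.32996346409153
grip [ 0.494236   -0.23622379  0.04      ] [-0.00355659  0.00030869  0.16299662]
```

Call:
{"name": "step_arm", "arguments": {"plan": [[0,-0.0035,0,0.03,0,0,-0.035],[0,0,0,0.03,0,0,0],[0,0,0,0.03,0,0,0],[0,0,0,0.03,0,0,0],[0,0,0,0.025,0,0,0],[0,0,0,0.017,0,0,0],[0,0,0,0.01,0,0,0],[0,0,0,0,0,0,0],[0,0,0,0,0,0,0]]}}

```text
t: 10.7
tool_pos: [0.4958, -0.2368, 0.0332]
tcp_rot: [180.0, -0.0, 32.9]
force: [1.2, -0.0, 0.5]
finger_gap: 0.0855
grip_force: 0.0
```

```bash
python3 snap.py 5 
python3 -c "
import cv2;cv2.imwrite('pics/w5b.png',cv2.resize(cv2.imread('pics/wrist5.png'),(800,600),interpolation=cv2.INTER_CUBIC))"
```

```text
10.7 [ 0.49579453 -0.23684884  0.03320245] [ 1.79966910e+02 -1.76918008e-02  3.28604165e+01]
```

View pics/w5b.png

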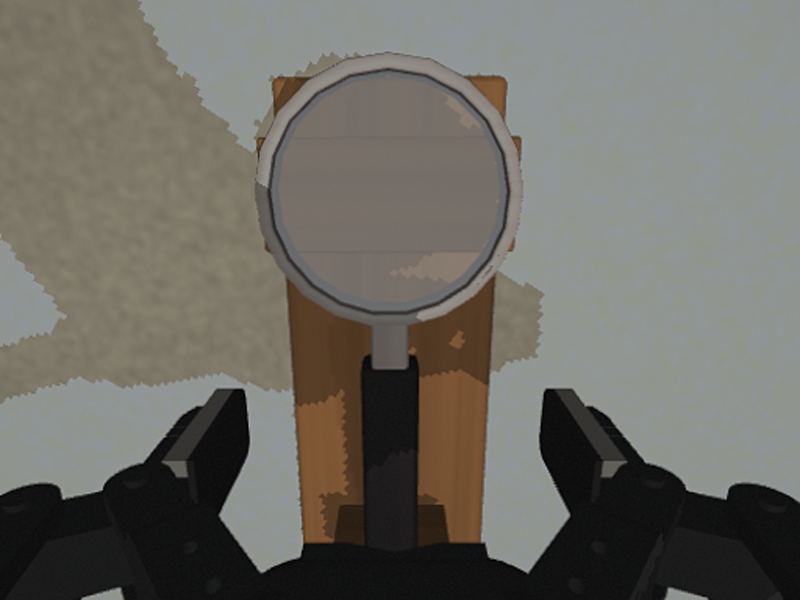

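Call:
{"name": "step_arm", "arguments": {"plan": [[0,0,-0.001,0.004,0,0,0],[120,0,0,0,0,0,0],[180,0,0,0,0,0,0],[255,0,0,0,0,0,0],[255,0,0,0,0,0,0],[255,0,0,0,0,0,0],[255,0,0,0,0,0,0],[255,0,0,0,0,0,0]], "force": 50}}

```text
t: 11.55
tool_pos: [0.495, -0.2359, 0.029]
tcp_rot: [180.0, -0.0, 32.8]
force: [-0.7, -0.2, 1.7]
finger_gap: 0.0153
grip_force: 49.0
```

Call:
{"name": "step_arm", "arguments": {"plan": [[255,0,0,-0.01,0,0,0],[255,0,0,-0.02,0,0,0],[255,0,0,-0.03,0,0,0],[255,0,0,-0.04,0,0,0],[255,0,0,-0.04,0,0,0],[255,0,0,0,0,0,0],[255,0,0,0,0,0,0]]}}

```text
t: 12.25
tool_pos: [0.4955, -0.2362, 0.1705]
tcp_rot: [179.8, -0.1, 32.8]
force: [1.0, 0.1, -1.3]
finger_gap: 0.0148
grip_force: 48.8
```

```bash
python3 snap.py 6 lens,lens_handle wrist,scene,side
python3 -c "
import cv2;cv2.imwrite('pics/w6b.png',cv2.resize(cv2.imread('pics/wrist6.png'),(800,600),interpolation=cv2.INTER_CUBIC))"
```

```text
12.25 [ 0.49554099 -0.23617109  0.17047748] [ 1.79840041e+02 -8.76814309e-02  3.28189154e+01]
wrist lens 0.78 [162.7, 28.7, 343.2, 351.8] 251.7 147.2
wrist lens_handle 0.65 [162.1, 29.9, 343.0, 352.8] 251.8 147.2
scene lens 0.89 [157.2, 191.8, 222.5, 216.3] 199.8 202.9
scene lens_handle 0.84 [156.0, 190.6, 219.3, 215.6] 200.5 203.0
scene lens_handle 0.42 [300.5, 138.7, 336.8, 205.4] 322.6 185.0
side lens 0.53 [295.5, 212.8, 321.7, 255.6] 301.1 235.1
side lens_handle 0.72 [290.2, 220.6, 307.2, 256.0] 299.8 237.2
side lens_handle 0.63 [361.2, 293.1, 406.4, 342.8] 382.3 319.4
```

View pics/w6b.png

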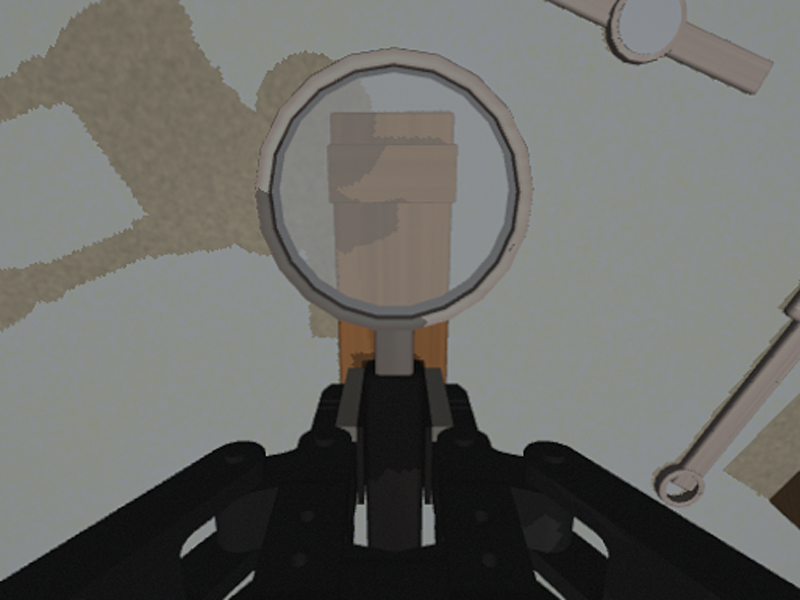

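```bash
cat > lens.py <<'E'
from h import *; import json
from scipy.optimize import least_squares
def rim(c,RT,tp,q,tilt=(0,0)):
    a=np.linspace(0,2*np.pi,360); L=np.stack([.0325*np.cos(a),.0325*np.sin(a),0*a],1)
    L=L@Ro.from_euler('xy',tilt,degrees=True).as_matrix().T
    uv=np.array([proj(c,tp+RT@(np.array(q)+l)) for l in L])*1.5625
    return uv[:,0].min(),uv[:,0].max(),uv[:,1].min(),uv[:,1].max()
E
python3 - <<'E'
from lens import *
st=json.load(open('pics/6.json'));W=cam('wrist',st);tp=np.array(st['tool_pos']);RT=Ro.from_euler('xyz',st['tcp_rot'],degrees=True).as_matrix()
obs=np.array([257,532,48,327.])
for tilt in [(0,0),(0,3),(0,-3)]:
    r=least_squares(lambda q:np.array(rim(W,RT,tp,[q[0],q[1],q[2]],tilt))-obs,[.063,0,-.017],x_scale=.01,diff_step=1e-3)
    print(tilt,r.x,r.fun,rim(W,RT,tp,[.064,0,-.017],tilt))
E
```

```text
(0, 0) [ 0.06306891 -0.00016231 -0.01376834] [ 0.54414202 -0.54395875 -0.48934071  0.58246124] (np.float64(254.23024694023582), np.float64(536.2291459099645), np.float64(39.5844961168776), np.float64(328.4922742703199))
(0, 3) [ 0.06267404 -0.00016307 -0.01414234] [ 0.09787837 -0.09784536 -0.08751335  0.10708953] (np.float64(254.048247791415), np.float64(536.4183352935789), np.float64(38.10160758845589), np.float64(326.02989633121433))
(0, -3) [ 0.06349439 -0.00016183 -0.01354461] [ 0.7883657  -0.78810016 -0.71543585  0.82824906] (np.float64(254.3882929941205), np.float64(536.0652928327689), np.float64(41.489195799960484), np.float64(330.68161015897795))
```

Call:
{"name": "step_arm", "arguments": {"plan": [[255,0.015,-0.02,0,0,0,0],[255,0.025,-0.035,0,0,0,0],[255,0.025,-0.035,0,0,0,0],[255,0.025,-0.035,0,0,0,0],[255,0.025,-0.035,0,0,0,0],[255,0.025,-0.035,0,0,0,0],[255,0.025,-0.035,0,0,0,0],[255,0.022,-0.035,0,0,0,0],[255,0.015,-0.025,0,0,0,0],[255,0.005,-0.014,0,0,0,0]]}}

```text
t: 13.7
tool_pos: [0.5039, 0.1343, 0.1686]
tcp_rot: [-180.0, -0.0, 33.0]
force: [-0.3, -0.0, -0.6]
finger_gap: 0.0152
grip_force: 48.9
```

Call:
{"name": "step_arm", "arguments": {"plan": [[255,0,0,0.015,0,0,0],[255,0,0,0.015,0,0,0],[255,0,0,0.015,0,0,0],[255,0,0,0.01,0,0,0],[255,0,0,0,0,0,0],[255,0,0,0,0,0,0],[255,0,0,0,0,0,0]]}}

```text
t: 14.4
tool_pos: [0.5047, 0.1317, 0.1143]
tcp_rot: [180.0, -0.1, 32.8]
force: [-0.6, 0.2, -1.5]
finger_gap: 0.015
grip_force: 48.9
```

```bash
python3 snap.py 7 lens,focal_mark,coin wrist,side,scene
python3 -c "
import cv2,numpy as np
a=cv2.resize(cv2.imread('pics/wrist7.png'),(400,300))
c=lambda f,x,y,w,h,s:cv2.resize(cv2.imread(f)[y:y+h,x:x+w],None,fx=s,fy=s,interpolation=cv2.INTER_CUBIC)
b=c('pics/side7.png',190,115,80,60,5);d=c('pics/scene7.png',250,130,100,75,4)
cv2.imwrite('pics/m7.png',np.vstack([np.hstack([a,b]),np.hstack([d,c('pics/wrist7.png',150,20,200,150,2)])]))"
```

```text
14.4 [0.50470279 0.13165843 0.11430361] [ 1.79976521e+02 -6.18082148e-02  3.27808646e+01]
wrist lens 0.7 [164.8, 30.4, 342.1, 352.3] 251.7 146.7
wrist coin 0.6 [468.9, 0.0, 512.0, 55.4] 489.9 26.0
side lens 0.57 [206.8, 152.9, 225.0, 187.7] 210.8 175.8
side focal_mark 0.44 [217.0, 170.6, 243.1, 190.7] 227.1 180.3
side focal_mark 0.39 [191.3, 206.2, 204.0, 212.2] 196.5 208.7
side coin 0.63 [215.4, 168.2, 240.8, 190.6] 227.2 180.5
side coin 0.56 [271.9, 166.3, 300.2, 185.0] 286.7 174.2
scene lens 0.83 [260.0, 157.2, 316.8, 174.9] 296.2 162.8
scene focal_mark 0.54 [329.1, 165.5, 334.7, 170.9] 330.6 168.1
scene coin 0.9 [290.5, 181.5, 314.5, 200.4] 300.4 191.3
scene coin 0.59 [305.9, 219.4, 339.1, 252.2] 320.1 237.5
```

View pics/m7.png

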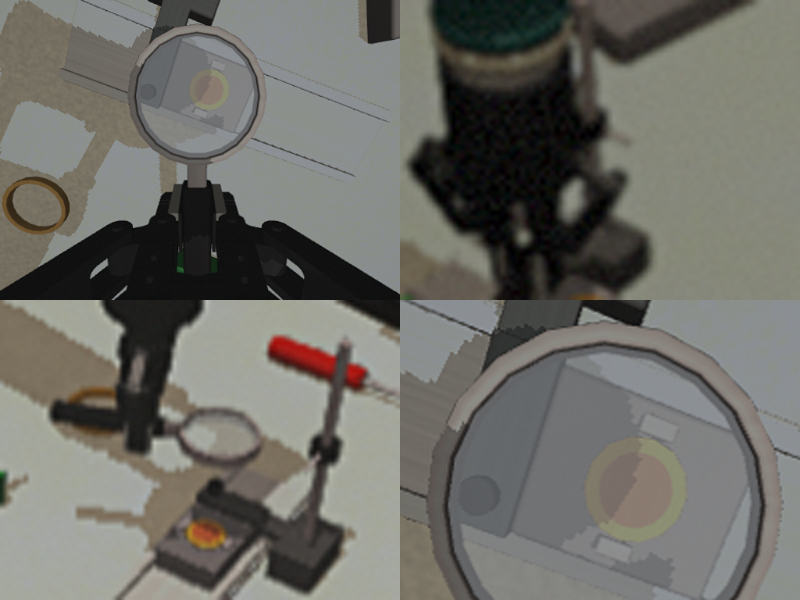

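Run:
```python
from lens import *
st=json.load(open('pics/7.json'));W=cam('wrist',st);tp=np.array(st['tool_pos']);RT=Ro.from_euler('xyz',st['tcp_rot'],degrees=True).as_matrix()
coin=onz(W,(267.5,114.5),.035);print('coin',coin)
im=cv2.imread('pics/wrist7.png')
hsv=cv2.cvtColor(im,cv2.COLOR_BGR2HSV)
m=np.zeros(hsv.shape[:2],np.uint8);m[70:160,215:320]=((hsv[70:160,215:320,1]>45)).astype(np.uint8)
n,l,s,c=cv2.connectedComponentsWithStats(m);i=1+s[1:,4].argmax();print(s[i],c[i]);x,y,w,h,_=s[i]
coin2=onz(W,(x+w/2-.5,y+h/2-.5),.035);print('coin2',coin2)
lens=tp+RT@np.array([.063,-.0002,-.011]);print('lens',lens)
S,D=cam('scene'),cam('side')
# lens/pointer in scene
q=lambda x,y:(250+x/4,130+(y-300)/4)
print('lens scene obs',q(220,435),'pred',proj(S,lens+[0,0,.004]))
t=[.6285,.1857]
for z in (.115,.12,.125,.13): print(z,'tip scene',proj(S,[*t,z]),'collar',proj(S,[.621,.2175,z]),'side tip',proj(D,[*t,z]))
print('collar obs',q(323,449),'tip obs ~',q(313,463))
for P in (coin,coin2): d=RT.T@(P-lens);print('shift tool',d)
```

```text
coin [0.56278626 0.15741525 0.035     ]
[ 250   89   43   52 1183] [274.57650042 117.64074387]
coin2 [0.56401998 0.15549491 0.035     ]
lens [0.55754915 0.16593386 0.12537149]
lens scene obs (305.0, 163.75) pred [304.39421624 162.47279597]
0.115 tip scene [325.57575597 174.01083992] collar [330.05247363 168.64844089] side tip [236.11030656 145.1616042 ]
0.12 tip scene [325.8150736  172.73631511] collar [330.3002914  167.38163866] side tip [236.04933402 143.93826245]
0.125 tip scene [326.05577318 171.45414049] collar [330.54950976 166.10738722] side tip [235.98806789 142.70839781]
0.13 tip scene [326.2978661  170.16425014] collar [330.80013999 164.8256238 ] side tip [235.92650639 141.47196431]
collar obs (330.75, 167.25) tip obs ~ (328.25, 170.75)
shift tool [-0.00030661  0.00996048  0.0903753 ]
shift tool [-0.00030909  0.01224297  0.09037623]
```

Call:
{"name": "step_arm", "arguments": {"plan": [[255,0,0.004,0,0,0,0],[255,0,0.004,0,0,0,0],[255,0,0.002,0,0,0,0],[255,0,0,0,0,0,0],[255,0,0,0,0,0,0],[255,0,0,0,0,0,0]]}}

```text
t: 15.6
tool_pos: [0.5094, 0.1235, 0.1137]
tcp_rot: [-180.0, 0.0, 32.8]
force: [0.1, 1.9, -0.8]
finger_gap: 0.0148
grip_force: 48.9
```

```bash
python3 snap.py 8 focal_mark wrist,scene,side
python3 - <<'E'
from lens import *
st=json.load(open('pics/8.json'));tp=np.array(st['tool_pos']);RT=Ro.from_euler('xyz',st['tcp_rot'],degrees=True).as_matrix()
S,D=cam('scene'),cam('side')
lens=tp+RT@np.array([.063,-.0002,-.011]);print('lens',lens)
for n,P in dict(coin=[.563,.1575,.035],ptop=[.6215,.2175,.223],collar=[.6215,.2175,.1235],lens=lens,hend=tp+RT@np.array([-.072,0,-.011])).items(): print(n,proj(S,P).round(1),proj(D,P).round(1))
im=vision.get_image('scene').astype(float)
ims=[im]+[vision.get_image('scene').astype(float) for _ in range(3)]
g=np.mean(ims,0).mean(2)
np.set_printoptions(linewidth=250)
print('post', g[132:182,322:344].astype(int))
cv2.imwrite('pics/scene8m.png',np.mean(ims,0)[:,:,::-1])
E
```

```text
15.6 [0.50938226 0.12347939 0.11368355] [-1.79993510e+02  4.42227465e-03  3.28112648e+01]
scene focal_mark 0.54 [357.8, 171.1, 374.2, 193.8] 367.4 181.6
scene focal_mark 0.52 [300.2, 139.8, 338.3, 203.4] 323.0 183.3
lens [0.56222426 0.15778492 0.12467871]
coin [300.9 187.4] [226.9 176.9]
ptop [335.9 139.6] [226.5 113.7]
collar [330.6 166.6] [228.2 139.4]
lens [303.6 165.4] [225.1 155.7]
hend [261.4 158.6] [209.7 184.9]
post [[159 159 160 ...  21  18  20]
 [159 159 160 ...  70  35  21]
 [160 159 159 ... 153 101  70]
 ...
 [161 162 163 ... 162 161 162]
 [162 163 151 ... 162 161 161]
 [163 151 119 ... 162 161 161]][ WARN:0@3.947] global loadsave.cpp:1063 imwrite_ Unsupported depth image for selected encoder is fallbacked to CV_8U.
```

Run:
```python
from lens import *
S,D=cam('scene'),cam('side')
g=cv2.imread('pics/scene8m.png').mean(2)
for r in range(134,182): print(r,' '.join('%3d'%v for v in g[r,322:344]))
print()
for r in range(154,178): print(r,' '.join('%3d'%v for v in g[r,288:322]))
# predicted lens outlines, top/bottom rim
st=json.load(open('pics/8.json'));tp=np.array(st['tool_pos']);RT=Ro.from_euler('xyz',st['tcp_rot'],degrees=True).as_matrix()
for dz in (-.017,-.005):
    print(dz,np.array(rim(S,RT,tp,[.063,0,dz]))/1.5625)
```

```text
134 160 159 160 160 161 161 160 160 161 162 161 161 160 161 161 163 164 166 164 153 102  70
135 160 159 159 161 162 161 160 160 161 162 161 160 160 161 161 161 161 163 165 167 166 154
136 160 160 159 161 161 162 162 161 161 161 161 161 160 161 162 161 161 162 161 162 165 168
137 162 161 160 161 161 161 161 161 161 162 161 161 162 161 162 163 161 160 161 162 162 163
138 156 163 163 162 162 161 161 161 161 161 161 162 163 161 156 163 163 162 162 163 163 163
139 121 152 161 165 164 164 163 161 160 162 162 163 163 153 135 158 164 163 162 162 163 163
140  76  97 132 152 154 159 164 164 162 163 163 164 153 131 128 140 158 164 162 162 163 164
141  70  69  76  82  94 130 152 151 159 166 166 161 124  82 101 110 145 163 163 163 163 163
142  71  72  71  70  70  77  89  91 124 155 164 162 114  62  66  94 164 165 163 162 163 163
143  66  70  72  72  72  71  70  68  78  99 135 145  77  62  67 102 168 166 164 164 164 164
144  55  59  62  68  72  73  73  73  71  70  77  80  58  64  70 107 168 169 166 166 164 163
145  40  45  50  57  62  67  70  73  75  74  72  71  63  67  72 109 156 155 161 166 165 
[... 6098 characters left out ...]
10 109 109 110 110
174 113 116 116 151 151 116 111 112 112 111 112 113 114 114  79  61  52  73  79  65  84 103 103 102 103 102 102 103 104 106 106 107 107 110
175 113 113 111 114 115 112 111 112 111 112 112 114 114 102  44  28  28  53  80  88 104 104 103 103 103 103 102 103 101 101 100 101 105 121
176 116 113 115 113 112 114 112 112 111 112 113 114 101  68  27  24  24  38  81 106 107 104 104 103 103 103 103 103 101  99  98 101 126 149
177 136 113 114 115 114 112 113 112 111 113 115 101  67  44  26  27  27  40  78  95  93  99 105 105 105 103 102 102 101  99 101 127 159 163
-0.017 [293.35372562 314.36468007 157.69524472 170.38752632]
-0.005 [293.01813458 313.87949052 160.74529026 173.48057159]
```

Call:
{"name": "step_arm", "arguments": {"plan": [[255,0.0005,0.0005,0,0,0,0],[255,0,0,0,0,0,0],[255,0,0,0,0,0,0],[255,0,0,0,0,0,0],[255,0,0,0,0,0,0],[255,0,0,0,0,0,0]]}}

```text
t: 16.7
tool_pos: [0.5101, 0.1233, 0.1137]
tcp_rot: [-180.0, 0.0, 32.8]
force: [0.2, -1.0, -0.6]
finger_gap: 0.0152
grip_force: 48.9
```

Run:
```python
from lens import *
st=monitor.state();tp=np.array(st['tool_pos']);RT=Ro.from_euler('xyz',st['tcp_rot'],degrees=True).as_matrix()
print(tp,st['tcp_rot'],'lens',tp+RT@np.array([.063,-.0002,-.011]))
S=cam('scene');g=np.mean([vision.get_image('scene').astype(float).mean(2) for _ in range(3)],0)
for z in(-.017,-.005): print([proj(S,tp+RT@np.array([-.070,y,z])).round(1).tolist() for y in(-.008,.008)],[proj(S,tp+RT@np.array([-.03,y,z])).round(1).tolist() for y in(-.008,.008)])
for r in range(150,172): print(r,' '.join('%3d'%v for v in g[r,255:285]))
```

```text
[0.51010498 0.12332117 0.11371386] [-1.79999613e+02  1.32315667e-03  3.28181432e+01] lens [0.56294172 0.15763371 0.1247124 ]
[[262.8, 155.8], [261.7, 158.7]] [[275.1, 157.8], [274.1, 160.7]]
[[262.7, 158.9], [261.5, 161.8]] [[274.9, 160.9], [273.9, 163.8]]
150 109 109 109 110 110 109 107 108 109 110 111 112 113 112 112 113 113 112 112 113 114 116 118 118  47  22  37 108 111 108
151 108 109 109 110 110 111 109 109 109 109 111 113 114 114 114 106 109 107 105 105 108 109 110 115  46  24  42 108 113 100
152 107 108 109 108 108 109 110 109 110 110 110 112 112 111 105  84  80  75  73  73  74  76  79  91  41  32  56  98 101  78
153 108 107 106 107 108 108 110 109 109 109 110 111 106  93  78  64  54  54  59  57  59  56  56  51  42  43  76  80  80  62
154 131 126 106 104 106 107 108 109 110 110 113 112  86  66  54  61  76  81  85  86  86  85  81  41  31  38  73  84  91  68
155 162 161 130 106 106 107 110 110 111 113 113 110  76  56  75  93 113 115 113 114 115 118 117  54  27  32  47  51  53  40
156 162 165 161 132 128 109 108 109  95  95  99  93  70  75 113 115 115 115 115 115 115 119 119  63
[... 1184 characters left out ...]
 164 163 163 133 130 110 109 111 110 112 113 115 114 116 116  87  38  28  30  29
167 162 162 161 162 161 162 161 161 162 162 162 162 164 163 162 133 130 129 108 110 113 113 113 115 114  86  37  28  29  28
168 163 163 161 161 162 162 163 163 163 162 161 161 162 163 166 164 164 163 133 132 132 110 109 112 113  84  36  26  28  26
169 162 162 161 161 162 162 162 161 163 161 161 160 161 163 163 163 164 166 164 165 163 112 107 109 111  90  56  41  38  31
170 162 163 161 163 161 162 163 161 162 161 160 161 161 162 163 163 162 164 164 166 164 132 130 113 113 105  95  83  78  64
171 162 162 162 162 161 162 162 162 162 162 162 161 162 162 163 164 163 163 163 163 164 163 164 136 132 115 117 116 114 104
```

```bash
python3 -c "
from rig import close_job
print(close_job())"
```

```text
the job is handed in; nothing more can be done
None
```

I handed the job in at about 17 s of the 56 s. The carrier is home against the stop. The lens is held level, measured within about 1 mm of the coin's centre, with the glass at about 0.125 m, which matches the pointer to about 1–2 mm. I saw no contact with anything else.

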